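Latch the pedal bin open, throw the eraser away, ease the lid shut

TASK

Throw the worn eraser into the bench pedal bin: press the bin's pedal down until it bottoms, push it sideways to the left (seen from the front of the bin) and ease it up into the hold-open notch so that the lid stays up by itself, then let go and drop the eraser in through the mouth. Afterwards press the pedal down again, bring it back to the right and ease it all the way up, so that the lid comes down softly and is fully shut. Work the pedal gently (never more than about 20 N on the bin) and leave the other things on the table where they stand.

Things in the scene. Friction and masses are not known exactly. Their poses are not given: they have to be found in the camera images.
- bin: Square grey sheet-metal bench bin fixed to the table, 150 x 150 mm in plan, 150 mm high, under a flat aluminium lid. Origin: centre of its underside; z up; -x is its front, where the pedal sticks out; +y is the left of someone facing that front from the robot's side. Walls 4 mm, inside 142 x 142 mm, inner floor at z = 72 mm.
- bin_mouth (a point): Centre of the bin's mouth at rim height, 150 mm above the table; axes as the bin's. The lid is hinged 77 mm behind it (+x); latched open it stands 1.25 to 2.4 rad from shut and its free edge may overhang the rear half, so drop things in over the front half (x below 0).
- pan_top (a point): Centre of the pedal pan's upper face, as it is now. Steel tray, 50 mm along bin x, 60 mm wide inside along bin y, with side rims 9 mm high at +-y, a low rear rim and an open front. At rest it slopes up to the front by 10 degrees, 196 mm in front of the bin's origin and 78 mm above the table; at the bottom it is level. Press it from above with closed fingertips.
- lever_axle (a point): Axle of the pedal lever inside the bin, at bin x = 50 mm, z = 30 mm, along bin y (lever at rest on the right). The pan is 250 mm in front of it. A spring and the lid's weight push the pan up with 3 to 7 N.
- gate_slot (a point): Place at rest of the lever's 10 mm square bar in a steel gate plate on the bin's front. The plate has a stiff sill (bottom stop, 9 N per mm at the pan) and, at +y, a notch under a roof with a 3 mm lip. Its height is set anew each time by +-6 mm and is not measured: find the stop by feel. At the stop the bar clears the lip by 1.5 mm (3 mm at the pan); pressed less deep it meets the lip and cannot go sideways.
- pedal (a joint): Tilt of the pedal lever, rad: 0 at rest (up), grows as the pan is pressed; the pan sinks 25 mm per 0.1 rad. The bottom stop is met somewhere between 0.135 and 0.235 rad (pan 34 to 58 mm below rest). Let up at the left, it rises 8 to 11 mm at the pan from the stop and seats in the notch; let up at the right, it comes up all the way.
- shift (a joint): Sideways position of the pedal lever and pan, m: 0 at rest, on the right; 0.022 at the left (+y) stop (both stops give 1 mm per 3 N). A spring pulls it back to 0 with 1 to 3 N. Seated in the notch it rests at about 0.015 to 0.023.
- lid (a joint): Opening angle of the lid, rad: 0 shut. It is linked to the pedal and opens by 12 times the pedal's angle. Let go half-way, it slams; letting the pan up at 30 mm/s or less brings it down softly.
- eraser_centre (a point): Centre (half-way up) of the eraser, a small block of 22 x 42 x 13 mm (x, y, z of its own frame) in a card sleeve, lying flat on the table, to the left of the bin; 14 g.
- small_glass: Bystander: small drinking-glass-shaped beaker, 35 mm across, 71 mm high. Origin: centre of its underside.
- ink_bottle: Bystander: small ink bottle with a white cap, 34 mm across, 60 mm high. Origin: centre of its underside.
- tape_roll: Bystander: roll of tape lying flat, 66 mm across, 19 mm high. Origin: centre of its underside.
- sherd_hand: Bystander: flat potsherd, 30 x 34 x 8 mm. Origin: centre of its underside.
- sherd_block: Bystander: block-like potsherd, 20 x 42 x 13 mm, about as large as the eraser but of rough fired clay. Origin: centre of its underside.
- sample_vial_1: Bystander: sample vial with a black cap, standing, 23 mm across, 61 mm high. Origin: centre of its underside.

How it is judged (in metres and radians):
On the way, in this order (a step that is already met when the one before it is completed fails the run):
1. the pedal is seated in the hold-open notch and let go, the lid standing open (value of joint lid above 1.1 rad and value of joint shift above 0.012 m and contact force between bin and the fingers below 0.3 N and contact force between bin and the arm below 0.3 N), for 0.5 s.
2. the eraser lies in the bin while the lid is still latched open (x of eraser_centre in the frame of bin between -0.072 and 0.072 m and y of eraser_centre in the frame of bin between -0.072 and 0.072 m and z of eraser_centre in the frame of bin between 0.07 and 0.115 m and value of joint lid above 1.1 rad and value of joint shift above 0.012 m), for 0.2 s.
At the end, for the whole second after the job is handed in: The eraser lies at rest inside the bin, on its floor; the pedal is back at the right (within 3 mm) and fully up, and the lid is shut (within 0.03 rad) and still (x of eraser_centre in the frame of bin between -0.072 and 0.072 m and y of eraser_centre in the frame of bin between -0.072 and 0.072 m and z of eraser_centre in the frame of bin between 0.07 and 0.115 m and value of joint lid below 0.03 rad and value of joint shift below 0.003 m and velocity of joint lid between -0.05 and 0.05 rad/s and linear speed of eraser below 0.02 m/s); the robot touches nothing.
It fails at once if the bin or its pedal is pushed with more than 22 N (contact force between bin and the fingers above 22 N or contact force between bin and the arm above 22 N).
It fails at once if the lid slams: it comes down faster than 2.5 rad/s within the last 0.3 rad (value of joint lid below 0.3 rad and velocity of joint lid below -2.5 rad/s).
It fails at once if a bystander is moved by more than 20 mm (distance of any of small_glass, ink_bottle, tape_roll, sherd_hand, sherd_block, sample_vial_1 from where it was at the start of the episode above 0.02 m).
It also fails if it takes over 72 s, if anything falls off the work surface, if the arm or the gripper's body presses on something with over 40 N, if the wrist force passes 120 N, or if a joint passes its speed limit or range.

ROBOT

A 6-joint arm with a two-finger parallel gripper is mounted at the origin on a cart in front of the work surface, level with it; the furniture and walls round the work are solid. World frame = base frame: x ahead of the robot, y to its left, z up, the work surface at z = 0. Lengths are in m, angles in degrees, forces in N, time in s.
With the tool pointing down it reaches from about 0.4 to 0.825 m from the base axis. Payload 7 kg.
Tool frame: the origin (TCP) lies midway between the tips of the shut fingers; the grasp point (between the pads) lies 19 mm behind it; z points along the fingers, y is the line along which they close (so a half turn about z gives the same grasp; the last joint's range is limited). The gripper opens to 88 mm and grips with 3 to 60 N. Pads are 19 mm wide; open, the fingers measure 130 mm over their backs; the gripper's body (78 mm by 193 mm) begins 47 mm behind the grasp point.
Start: joints at [80.907, 20.546, 0.682, 0, -70.136, -16.507], TCP at [0.292, 0.609, 0.227] pointing down, gripper open.
Joint ranges: [-176.03, 176.03], [-82.01, 121.73], [-58.28, 71.71], [-173.87, 95.51], [-174.79, -0.11], [-173.66, 173.66]. Speed limits (degrees/s): [136.94, 136.94, 172.46, 180, 180, 180].

INTERFACE

Orientations are given as [roll, pitch, yaw] about the fixed x, y, z axes, in that order (R = Rz(yaw) Ry(pitch) Rx(roll)).
In Python, from plant import r gives the robot as it stands. The module is installed in compiled form; this text tells all that it offers.
- The arm moves only by the tool play_rows, never from a script. Its argument "rows" is a list of rows, each an object with "slide": the shift along the tool's x, y, z as a fraction of full scale, a list of three; "delta_rot": the turn, a rotation vector about the tool's x, y, z as a fraction of full scale, a list of three; "fingers": the opening, from -1 (shut) to 1 (fully open). In form: [{"slide": [x, y, z], "delta_rot": [rx, ry, rz], "fingers": fingers}, ...]. A call has 1 to 8 rows; each row shifts and turns the commanded pose from where the row before left it, along the tool's axes as they then stand; what a row does not reach is not made up. Full scale, the value 1, is 0.15 m for a shift and 0.08 rad for a turn. A row lasts 1/8 s, in which the tool goes at most 62.5 mm and 10.7 degrees, less where a joint would pass 70% of its speed; a pose out of reach is approached as far as the arm can. A call with a number of a shift or a turn outside -1 to 1 is refused whole. A call with a gripper value outside its range is refused whole. The fingers move at their own pace and stop on an object; "squeeze" is the grip in N (left out, the last holds). Time passes only in rows, so rows that do not move let the fingers close. It gives the time, the measured TCP pose, the force, the opening and the grip force at its end, in the units of the state.
- r.get_state(): the state, without advancing time (a new reading comes with each control period).
- r.capture(name): name is "side" or "top" or "wrist"; returns a dict with "image" (400x640x3 uint8, blue, green, red), "fx", "fy", "cx", "cy" (pixels), "R" (3x3) and "t" (3): a world point X has camera coordinates R X + t; the wrist camera has in their place "T_tool_cam" (4x4, takes a point from camera to tool coordinates, whose origin is the TCP and whose axes are the flange's). Camera axes: x right, y down, z forward; pixel columns grow to the right and rows downward; lengths in m; the calibration is good to about 2 mm. A picture is of the moment at which its call begins: read the wrist's pose just before it. There is no depth.
- r.close_job(): hands the job in; it is judged then, once.
The state is a dict: "time_s": time; "joints": joint angles; "qd": joint speeds; "joint_torque": joint torques, N m; "tcp_pos": TCP position; "eef_rot": TCP orientation; "contact_force": force on the tool from outside, world axes, zero at the start; "moment": the same for the moment, N m; "gripper_width": finger opening in m; "gripper_force": force on a finger pad.
Only numpy, scipy, OpenCV 4.12 (cv2) and the standard library are available. Lean on these libraries where they do the work, as an engineer would, in place of code of your own. Each camera call takes 0.05 s, during which the arm holds its last target. There are 200 camera calls.

## Working session

There is one attempt and no reset: what is moved stays moved. The work goes in short steps, Python scripts to look and compute and a tool call to move; the robot and the scene stay as the last step left them, time stands still between calls to the robot, and variables do not carry over. Pictures are saved under pics/ and viewed, at most 10 in all, crops included, and the job is handed in when it is done.

Besides the shell and the picture viewer there is one more tool, called by a JSON object that holds its "name" and its "arguments", one argument or row to a line. play_rows: Moves the arm, as the interface text tells. Shift numbers are shares of 0.15 m and turn numbers shares of 0.08 rad, none past 1 either way. Its arguments: {"type":"object","properties":{"rows":{"type":"array"},"squeeze":{"type":"number"}},"required":["rows"]}

```bash
mkdir -p pics; cat > h.py <<'E'
import numpy as np, cv2
from plant import r
def shot(n,f):
    c=r.capture(n); cv2.imwrite('pics/'+f,c['image']); return c
def ray(c,u,v,z):
    R=np.array(c['R']);t=np.array(c['t']);o=-R.T@t
    d=R.T@np.array([(u-c['cx'])/c['fx'],(v-c['cy'])/c['fy'],1.])
    return o+d*(z-o[2])/d[2]
def proj(c,X):
    p=np.array(c['R'])@np.array(X)+np.array(c['t']); return p[0]/p[2]*c['fx']+c['cx'],p[1]/p[2]*c['fy']+c['cy']
E
python3 - <<'E'
from h import *
import pickle
s=r.get_state();print(s)
d={n:shot(n,n+'0.png') for n in('top','side')}
pickle.dump(d,open('d.pkl','wb'))
for n in d: print(n,d[n]['fx'],d[n]['R'],d[n]['t'])
E
```

```text
{'time_s': 0.0, 'joints': array([ 8.09074428e+01,  2.05912103e+01,  6.33120569e-01, -1.76089213e-02,
       -7.01367155e+01, -1.65067390e+01]), 'qd': array([-0.02040041, -0.00493069, -0.04399628,  0.08940518,  0.06142593,
       -0.02162475]), 'joint_torque': array([ 2.76781182e-03, -5.82729328e+01,  2.93051898e+01,  6.99731380e+00,
        6.89771390e-03, -1.54028357e-04]), 'tcp_pos': array([0.29147881, 0.60827429, 0.22562817]), 'eef_rot': array([ 1.79904399e+02, -1.10678115e-02, -2.56052837e+01]), 'contact_force': array([ 0.35455201, -0.03787726,  0.43614618]), 'moment': array([-0.0357943 , -0.01944351, -0.00887768]), 'gripper_force': 0.0, 'gripper_width': 0.08736853630613389}
top 486.08401827157786 [[-0.02097097 -0.99970611  0.01216172]
 [-0.99430646  0.01958347 -0.10474327]
 [ 0.10447431 -0.01428905 -0.99442493]] [0.02640831 0.54773479 1.56400205]
side 455.97903790947646 [[-0.21763995  0.97578789  0.02169908]
 [ 0.51632907  0.13397165 -0.84584625]
 [-0.82827359 -0.17288607 -0.53298524]] [ 0.07351203 -0.19226325  1.82440054]
```

View pics/top0.png

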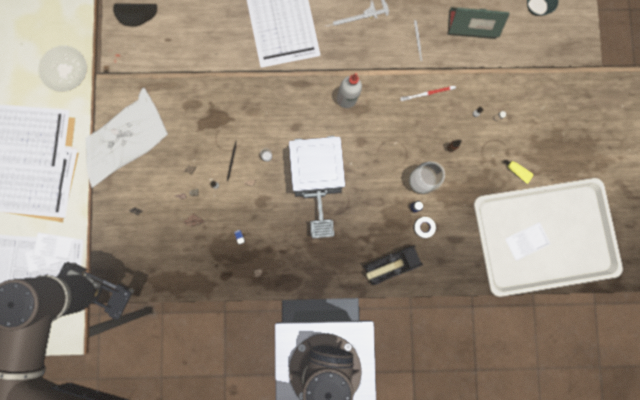

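View pics/side0.png

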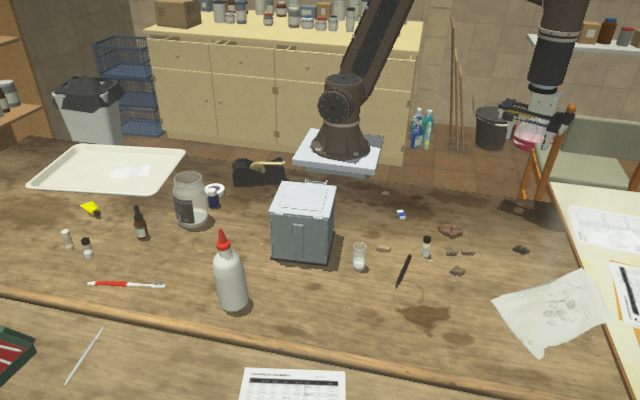

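The top view shows the bin lid near (317,165), the pan near (321,228), the blue and white eraser near (239,237), and the glass at (266,155). In the side view the eraser is at (401,214). Next I'll take a magnified crop and compute positions.

```bash
python3 - <<'E'
from h import *
import pickle
d=pickle.load(open('d.pkl','rb'));c=d['top'];im=c['image']
cv2.imwrite('pics/c1.png',cv2.resize(im[130:250,220:350],None,fx=5,fy=5,interpolation=cv2.INTER_CUBIC)[:600,:650])
hsv=cv2.cvtColor(im,cv2.COLOR_BGR2HSV)
def comps(m,lo,n,box,z):
    k,l,st,ce=cv2.connectedComponentsWithStats(m.astype('uint8'))
    for i in range(1,k):
        u,v=ce[i]
        if st[i,4]>=lo and box[0]<u<box[1] and box[2]<v<box[3]:
            p=np.argwhere(l==i)[:,::-1].astype(np.float32)
            rect=cv2.minAreaRect(p)
            W=cv2.minAreaRect(np.array([ray(c,*q,z)[:2] for q in p.astype(float)],np.float32))
            print(n,st[i],rect,ray(c,u,v,z)[:3],'W',W)
b=hsv[...,0]; s=hsv[...,1]; v=hsv[...,2]
comps((b>105)&(b<130)&(s>90),3,'blue',(225,255,225,250),.0065)
comps((v>150)&(s<60),5,'white',(225,255,225,250),.0065)
comps((v>170)&(s<40),200,'lid',(280,350,130,200),.152)
comps((s<45)&(v>60),60,'pan',(300,340,215,245),.078)
for n in('blue',):pass
c2=d['side'];h2=cv2.cvtColor(c2['image'],cv2.COLOR_BGR2HSV)
m=((h2[...,0]>105)&(h2[...,0]<130)&(h2[...,1]>90)|(h2[...,2]>160)&(h2[...,1]<60))[200:228,388:415]
q=np.argwhere(m).mean(0);print('side eraser',q[1]+388,q[0]+200,ray(c2,q[1]+388,q[0]+200,.0065))
print(r.capture('wrist')['T_tool_cam'])
E
```

```text
blue [236 232   6   6  28] ((238.5, 234.5), (5.0, 5.0), 90.0) [0.44114141 0.27636244 0.0065    ] W ((0.4410492777824402, 0.27600955963134766), (0.01642300747334957, 0.016424544155597687), 89.79778289794922)
white [237 237   7   7  40] ((240.0, 240.0), (6.0, 6.0), 90.0) [0.42220706 0.27083889 0.0065    ] W ((0.4228242039680481, 0.2711656093597412), (0.019688449800014496, 0.019664259627461433), 89.71176147460938)
lid [ 289  136   57   55 2700] ((316.8379211425781, 162.55517578125), (51.90342712402344, 52.89997100830078), 85.2363510131836) [0.64829219 0.01581065 0.152     ] W ((0.6498479843139648, 0.01576431840658188), (0.1602415144443512, 0.160544753074646), 3.7672457695007324)
side eraser 400.8235294117647 213.8235294117647 [0.43201246 0.27553044 0.0065    ]
[[ 4.19806557e-04 -9.52911726e-01 -3.03247533e-01  8.30490234e-02]
 [ 9.99999841e-01  5.14290156e-04 -2.31713773e-04  3.37919204e-04]
 [ 3.76759992e-04 -3.03247388e-01  9.52911790e-01 -1.59472864e-01]
 [ 0.00000000e+00  0.00000000e+00  0.00000000e+00  1.00000000e+00]]
```

View pics/c1.png

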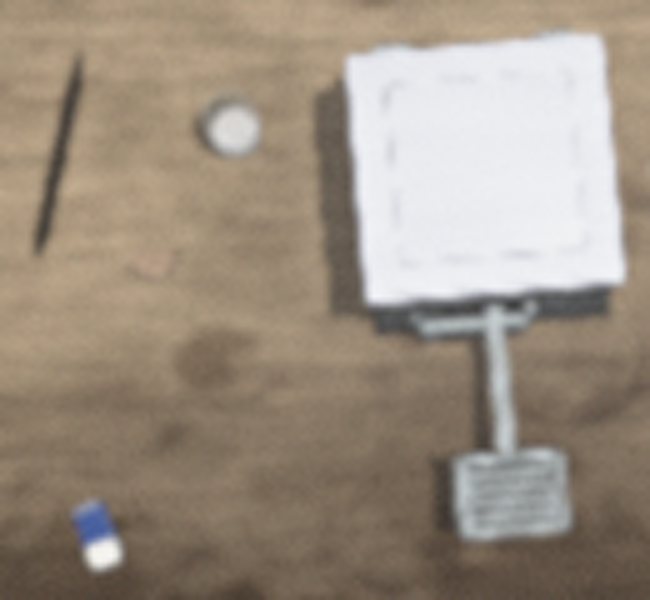

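The crop shows the pan corners at about (453,452), (565,448), (571,533), (462,540) and the lid corners at (347,58), (603,36), (625,283), (367,305). The eraser's blue end points away from the robot. Its long axis is yawed about 15°.

```bash
python3 - <<'E'
from h import *
import pickle
d=pickle.load(open('d.pkl','rb'));c=d['top']
f=lambda p,z:ray(c,(p[0]+.5)/5-.5+220,(p[1]+.5)/5-.5+130,z)
L=np.array([f(p,.152) for p in[(347,58),(603,36),(625,283),(367,305)]])
P=np.array([f(p,z) for p,z in[((453,452),.076),((565,448),.076),((571,533),.086),((462,540),.086)]])
for A,n in((L,'lid'),(P,'pan')):
    e=np.diff(np.vstack([A,A[:1]]),axis=0);print(n,A.mean(0),np.linalg.norm(e[:,:2],axis=1),np.degrees(np.arctan2(e[:,1],e[:,0])))
v=(L.mean(0)-P.mean(0))[:2];print(np.linalg.norm(v),np.degrees(np.arctan2(v[1],v[0])))
E2=np.array([f(p,.0065) for p in[(72,512),(100,500),(122,557),(96,571)]]);print(E2.mean(0),E2)
print('pan in side px',proj(d['side'],P.mean(0)))
E
```

```text
lid [0.64636477 0.01589235 0.152     ] [0.15737284 0.15318848 0.15690599 0.15273455] [ -86.03550075 -176.48743627   93.79982884    3.68659685]
pan [0.45264761 0.00201994 0.081     ] [0.07096222 0.05409642 0.06846095 0.05610776] [ -89.10933025 -177.87017815   92.4826992     4.66926151]
0.19421323642872226 4.096056611763954
[0.43410525 0.27407534 0.0065    ] [[0.44953667 0.29076206 0.0065    ]
 [0.45705595 0.27232917 0.0065    ]
 [0.41932077 0.25805832 0.0065    ]
 [0.41050759 0.27515182 0.0065    ]]
pan in side px (np.float64(313.8762824266236), np.float64(185.09364803467548))
```

{"name": "play_rows", "arguments": {
  "rows": [
    {"slide": [0,0,0],"delta_rot": [0,0,-0.923],"fingers": -1},
    {"slide": [0,0,0],"delta_rot": [0,0,-0.923],"fingers": -1},
    {"slide": [0,0,0],"delta_rot": [0,0,-0.923],"fingers": -1},
    {"slide": [0,0,0],"delta_rot": [0,0,-0.923],"fingers": -1},
    {"slide": [0,0,0],"delta_rot": [0,0,-0.923],"fingers": -1},
    {"slide": [0,0,0],"delta_rot": [0,0,-0.923],"fingers": -1},
    {"slide": [0,0,0],"delta_rot": [0,0,-0.923],"fingers": -1}
  ],
  "squeeze": 20
}}

```text
time_s: 1.02
tcp_pos: [0.2916, 0.6085, 0.2262]
eef_rot: [180.0, 0.0, 4.2]
contact_force: [0.6, -0.5, -0.3]
gripper_width: 0.0232
gripper_force: 0.0
```

{"name": "play_rows", "arguments": {
  "rows": [
    {"slide": [0.064,0.3425,0],"delta_rot": [0,0,0],"fingers": -1},
    {"slide": [0.064,0.3425,0],"delta_rot": [0,0,0],"fingers": -1},
    {"slide": [0.064,0.3425,0],"delta_rot": [0,0,0],"fingers": -1},
    {"slide": [0.064,0.3425,0],"delta_rot": [0,0,0],"fingers": -1},
    {"slide": [0.064,0.3425,0],"delta_rot": [0,0,0],"fingers": -1},
    {"slide": [0.064,0.3425,0],"delta_rot": [0,0,0],"fingers": -1},
    {"slide": [0.064,0.3425,0],"delta_rot": [0,0,0],"fingers": -1},
    {"slide": [0.064,0.3425,0],"delta_rot": [0,0,0],"fingers": -1}
  ]
}}

```text
time_s: 2.02
tcp_pos: [0.397, 0.2024, 0.2266]
eef_rot: [-180.0, -0.0, 4.0]
contact_force: [1.3, 0.1, -0.1]
gripper_width: 0.0007
gripper_force: 0.0
```

{"name": "play_rows", "arguments": {
  "rows": [
    {"slide": [0.064,0.3425,0],"delta_rot": [0,0,0],"fingers": -1},
    {"slide": [0.064,0.3425,0.1],"delta_rot": [0,0,0],"fingers": -1},
    {"slide": [0.064,0.3425,0.15],"delta_rot": [0,0,0],"fingers": -1},
    {"slide": [0.064,0.3425,0.15],"delta_rot": [0,0,0],"fingers": -1},
    {"slide": [0,0,0.1],"delta_rot": [0,0,0],"fingers": -1},
    {"slide": [0,0,0],"delta_rot": [0,0,0],"fingers": -1}
  ]
}}

```text
time_s: 2.78
tcp_pos: [0.4489, 0.0007, 0.1505]
eef_rot: [180.0, 0.1, 3.9]
contact_force: [-0.3, 0.6, 0.0]
gripper_width: 0.0006
gripper_force: 0.0
```

{"name": "play_rows", "arguments": {
  "rows": [
    {"slide": [0.008,0,0.12],"delta_rot": [0,0,0],"fingers": -1},
    {"slide": [0.008,0,0.12],"delta_rot": [0,0,0],"fingers": -1},
    {"slide": [0,0,0.12],"delta_rot": [0,0,0],"fingers": -1},
    {"slide": [0,0,0.025],"delta_rot": [0,0,0],"fingers": -1},
    {"slide": [0,0,0.025],"delta_rot": [0,0,0],"fingers": -1},
    {"slide": [0,0,0.025],"delta_rot": [0,0,0],"fingers": -1}
  ]
}}

```text
time_s: 3.52
tcp_pos: [0.4527, 0.0024, 0.0869]
eef_rot: [-180.0, -0.1, 4.0]
contact_force: [-0.0, -0.2, 0.6]
gripper_width: 0.0005
gripper_force: 0.0
```

{"name": "play_rows", "arguments": {
  "rows": [
    {"slide": [0,0,0.02],"delta_rot": [0,0,0],"fingers": -1},
    {"slide": [0,0,0.02],"delta_rot": [0,0,0],"fingers": -1},
    {"slide": [0,0,0.02],"delta_rot": [0,0,0],"fingers": -1},
    {"slide": [0,0,0.02],"delta_rot": [0,0,0],"fingers": -1},
    {"slide": [0,0,0.02],"delta_rot": [0,0,0],"fingers": -1},
    {"slide": [0,0,0.02],"delta_rot": [0,0,0],"fingers": -1},
    {"slide": [0,0,0.02],"delta_rot": [0,0,0],"fingers": -1},
    {"slide": [0,0,0.02],"delta_rot": [0,0,0],"fingers": -1}
  ]
}}

```text
time_s: 4.53
tcp_pos: [0.4512, 0.0015, 0.0623]
eef_rot: [180.0, 0.1, 4.0]
contact_force: [-3.7, 0.4, 7.3]
gripper_width: 0.0003
gripper_force: 3.2
```

{"name": "play_rows", "arguments": {
  "rows": [
    {"slide": [0,0,0.02],"delta_rot": [0,0,0],"fingers": -1},
    {"slide": [0,0,0.02],"delta_rot": [0,0,0],"fingers": -1},
    {"slide": [0,0,0.02],"delta_rot": [0,0,0],"fingers": -1},
    {"slide": [0,0,0.02],"delta_rot": [0,0,0],"fingers": -1},
    {"slide": [0,0,0.013],"delta_rot": [0,0,0],"fingers": -1}
  ]
}}

```text
time_s: 5.15
tcp_pos: [0.451, 0.0014, 0.0481]
eef_rot: [180.0, 0.1, 4.0]
contact_force: [-3.6, -0.8, 5.4]
gripper_width: 0.0004
gripper_force: 2.8
```

{"name": "play_rows", "arguments": {
  "rows": [
    {"slide": [0,0,0.008],"delta_rot": [0,0,0],"fingers": -1}
  ]
}}

```text
time_s: 5.28
tcp_pos: [0.451, 0.0014, 0.047]
eef_rot: [180.0, 0.1, 4.0]
contact_force: [-4.5, -0.6, 5.4]
gripper_width: 0.0004
gripper_force: 2.6
```

{"name": "play_rows", "arguments": {
  "rows": [
    {"slide": [0,0,0.008],"delta_rot": [0,0,0],"fingers": -1}
  ]
}}

```text
time_s: 5.4
tcp_pos: [0.451, 0.0014, 0.0458]
eef_rot: [180.0, 0.1, 4.0]
contact_force: [-3.1, -0.0, 5.9]
gripper_width: 0.0004
gripper_force: 2.6
```

{"name": "play_rows", "arguments": {
  "rows": [
    {"slide": [0,0,0.004],"delta_rot": [0,0,0],"fingers": -1}
  ]
}}

```text
time_s: 5.52
tcp_pos: [0.451, 0.0014, 0.0452]
eef_rot: [180.0, 0.1, 4.0]
contact_force: [-4.7, 0.0, 4.6]
gripper_width: 0.0006
gripper_force: 2.5
```

{"name": "play_rows", "arguments": {
  "rows": [
    {"slide": [0,0,0.009],"delta_rot": [0,0,0],"fingers": -1}
  ]
}}

```text
time_s: 5.65
tcp_pos: [0.4511, 0.0014, 0.0439]
eef_rot: [180.0, 0.1, 4.0]
contact_force: [-3.7, -0.7, 6.7]
gripper_width: 0.0003
gripper_force: 2.6
```

{"name": "play_rows", "arguments": {
  "rows": [
    {"slide": [0,0,0.009],"delta_rot": [0,0,0],"fingers": -1}
  ]
}}

```text
time_s: 5.78
tcp_pos: [0.451, 0.0014, 0.0426]
eef_rot: [180.0, 0.1, 4.0]
contact_force: [-4.9, -0.5, 9.8]
gripper_width: 0.0005
gripper_force: 4.8
```

{"name": "play_rows", "arguments": {
  "rows": [
    {"slide": [0,0,0.003],"delta_rot": [0,0,0],"fingers": -1}
  ]
}}

```text
time_s: 5.9
tcp_pos: [0.451, 0.0014, 0.0423]
eef_rot: [180.0, 0.1, 4.0]
contact_force: [-5.2, 0.1, 12.3]
gripper_width: 0.0008
gripper_force: 5.7
```

{"name": "play_rows", "arguments": {
  "rows": [
    {"slide": [0,-0.02,0],"delta_rot": [0,0,0],"fingers": -1},
    {"slide": [0,-0.02,0],"delta_rot": [0,0,0],"fingers": -1},
    {"slide": [0,-0.02,0],"delta_rot": [0,0,0],"fingers": -1},
    {"slide": [0,-0.02,0],"delta_rot": [0,0,0],"fingers": -1}
  ]
}}

```text
time_s: 6.4
tcp_pos: [0.4516, 0.0134, 0.0427]
eef_rot: [179.9, -0.0, 4.0]
contact_force: [-0.9, -4.2, 7.2]
gripper_width: 0.0005
gripper_force: 3.7
```

{"name": "play_rows", "arguments": {
  "rows": [
    {"slide": [0,-0.02,0.003],"delta_rot": [0,0,0],"fingers": -1},
    {"slide": [0,-0.02,0],"delta_rot": [0,0,0],"fingers": -1},
    {"slide": [0,-0.02,0],"delta_rot": [0,0,0],"fingers": -1}
  ]
}}

```text
time_s: 6.78
tcp_pos: [0.4511, 0.0222, 0.0424]
eef_rot: [179.9, -0.0, 4.1]
contact_force: [0.5, -7.6, 9.0]
gripper_width: 0.0007
gripper_force: 5.9
```

```bash
python3 - <<'E'
from h import *
c=r.capture('top')['image'][150:260,260:390]; d=r.capture('side')['image'][120:230,250:380]
cv2.imwrite('pics/c2.png',np.hstack([cv2.resize(a,(390,330),interpolation=cv2.INTER_CUBIC) for a in(c,d)]))
E
```

```text
(no output)
```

View pics/c2.png

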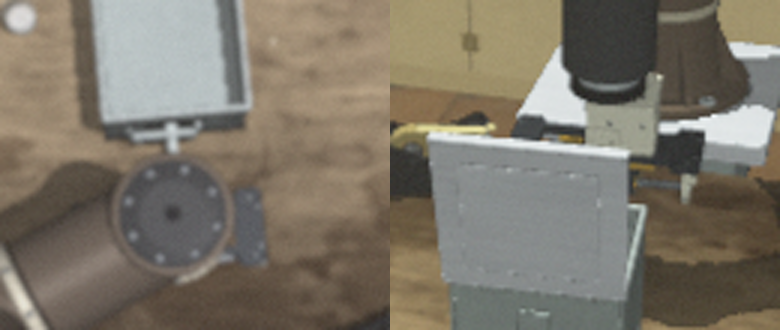

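The lid stands open. In the left crop the lever bar at the gate is at about (172,135), so the pan has moved only some 6 mm and the tip has slipped on it. I'll keep pushing in small steps.

{"name": "play_rows", "arguments": {
  "rows": [
    {"slide": [0,-0.01,0.002],"delta_rot": [0,0,0],"fingers": -1},
    {"slide": [0,-0.01,0],"delta_rot": [0,0,0],"fingers": -1}
  ]
}}

```text
time_s: 7.12
tcp_pos: [0.4509, 0.0249, 0.0422]
eef_rot: [179.9, -0.0, 4.1]
contact_force: [0.6, -7.2, 10.5]
gripper_width: 0.0004
gripper_force: 6.5
```

{"name": "play_rows", "arguments": {
  "rows": [
    {"slide": [0,-0.012,0],"delta_rot": [0,0,0],"fingers": -1},
    {"slide": [0,-0.012,0],"delta_rot": [0,0,0],"fingers": -1},
    {"slide": [0,-0.012,0],"delta_rot": [0,0,0],"fingers": -1}
  ]
}}

```text
time_s: 7.5
tcp_pos: [0.4505, 0.0302, 0.0422]
eef_rot: [179.9, -0.0, 4.1]
contact_force: [0.5, -9.1, 10.3]
gripper_width: 0.001
gripper_force: 6.5
```

```bash
cat > bar.py <<'E'
from h import *
im=r.capture('top')['image']
a=cv2.resize(im[186:206,296:336],None,fx=12,fy=12,interpolation=cv2.INTER_CUBIC); 
import sys; cv2.imwrite('pics/'+sys.argv[1],a)
g=cv2.cvtColor(im,cv2.COLOR_BGR2GRAY)
for v in range(190,204): print(v,g[v,300:332])
E
python3 bar.py b1.png
```

```text
190 [144 140 130 122 117 115 109 107 102 105  96  93  89  89  92  87  75  74
  71  71  66  65  66  69  83 119 126 101  78  84  88  86]
191 [ 95  95  95  93  84  83  81  81  75  68  69  68  82 105 119 112  88  70
  69  68  68  64  68  69  99 140 147 113  80  80  82  78]
192 [ 79  84  99  99  87  83  82  79  69  66  67  75 104 143 164 155 122 105
 108 113 117 118 115 119 128 138 133 103  73  75  75  76]
193 [ 76  83 106 118 113 108 108 111 116 114 118 121 143 176 191 180 165 152
 163 167 171 172 168 168 157 138 110  92  88  83  87  88]
194 [ 72  78 102 116 134 150 156 161 164 169 169 173 175 189 197 186 176 172
 176 172 172 170 166 162 154 138 115 115 116 118 117 118]
195 [ 67  70  76 104 142 170 174 169 168 173 171 166 163 167 173 167 157 140
 139 135 128 124 123 127 127 127 126 131 132 128 133 129]
196 [ 79  74  73  84 122 145 147 140 131 127 127 120 123 143 164 166 144 111
  95  92  86  90  98 109 114 124 132 136 138 135 138 135]
197 [100  95  90  85  94 113 113 108  95  86  82  79  99 152 189 197 171 127
 104 103 108 112 114 122 126 128 135 134 137 135 135 133]
198 [116 107 105 100  98 111 114 116 110 110  95  82 105 165 210 214 190 147
 125 121 130 130 127 129 130 133 133 134 138 136 136 135]
199 [124 116 116 114 119 125 132 134 131 128 111  92 110 166 206 213 189 147
 123 124 128 133 133 129 130 131 129 131 133 132 130 131]
200 [127 123 122 129 127 129 131 131 132 128 115  94 102 148 181 187 165 131
 118 119 123 127 128 125 126 126 126 127 125 125 131 126]
201 [127 125 124 123 127 126 121 119 115 115 109 101 102 122 144 146 134 115
 106 111 114 116 121 121 124 122 120 120 119 121 121 119]
202 [126 125 118 117 114 110 108 110 106 107 105 106 105 106 115 113 111 106
 107 106 109 108 108 117 116 116 116 117 114 116 113 112]
203 [122 118 112 109 105 106 106 104 103 100 105  98  97  99  99  96  97  99
  98 104 106 109 107 105 108 114 117 114 120 117 118 115]
```

View pics/b1.png

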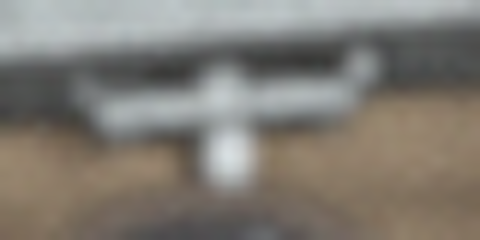

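The bar is now at about u=314.7, against 319.9 at rest, so the shift is about 16 mm. About 6 mm remain.

{"name": "play_rows", "arguments": {
  "rows": [
    {"slide": [0,-0.012,0],"delta_rot": [0,0,0],"fingers": -1},
    {"slide": [0,-0.012,0],"delta_rot": [0,0,0],"fingers": -1}
  ]
}}

```text
time_s: 7.8
tcp_pos: [0.4502, 0.0338, 0.0422]
eef_rot: [179.9, -0.0, 4.1]
contact_force: [1.4, -8.5, 10.0]
gripper_width: 0.0006
gripper_force: 6.6
```

{"name": "play_rows", "arguments": {
  "rows": [
    {"slide": [0,-0.014,0],"delta_rot": [0,0,0],"fingers": -1}
  ]
}}

```text
time_s: 7.92
tcp_pos: [0.4501, 0.0359, 0.0422]
eef_rot: [179.9, -0.0, 4.1]
contact_force: [1.8, -9.0, 10.5]
gripper_width: 0.0006
gripper_force: 6.6
```

{"name": "play_rows", "arguments": {
  "rows": [
    {"slide": [0,-0.009,0],"delta_rot": [0,0,0],"fingers": -1}
  ]
}}

```text
time_s: 8.05
tcp_pos: [0.45, 0.0373, 0.0422]
eef_rot: [179.9, -0.0, 4.1]
contact_force: [0.3, -9.2, 11.1]
gripper_width: 0.0006
gripper_force: 6.6
```

{"name": "play_rows", "arguments": {
  "rows": [
    {"slide": [0,-0.009,0],"delta_rot": [0,0,0],"fingers": -1}
  ]
}}

```text
time_s: 8.18
tcp_pos: [0.4499, 0.0386, 0.0422]
eef_rot: [179.9, -0.0, 4.1]
contact_force: [1.6, -9.2, 9.8]
gripper_width: 0.0004
gripper_force: 6.6
```

```bash
cat > bar2.py <<'E'
from h import *
import pickle
g0=cv2.cvtColor(pickle.load(open('d.pkl','rb'))['top']['image'],cv2.COLOR_BGR2GRAY)
c=r.capture('top'); g1=cv2.cvtColor(c['image'],cv2.COLOR_BGR2GRAY)
for n,g in(('rest',g0),('now',g1)):
    for v in(197,198,199,200):
        p=g[v,306:328].astype(float); w=np.clip(p-150,0,None); print(n,v,(w*np.arange(306,328)).sum()/max(w.sum(),1), w.sum())
print(ray(c,320,199,.05)[1]-ray(c,319,199,.05)[1], r.get_state()['tcp_pos'], r.get_state()['contact_force'])
E
python3 bar2.py
```

```text
rest 197 318.7956989247312 93.0
rest 198 318.8953488372093 86.0
rest 199 319.0352941176471 85.0
rest 200 319.21590909090907 88.0
now 197 311.8 45.0
now 198 312.0761904761905 105.0
now 199 312.2348484848485 132.0
now 200 312.4190476190476 105.0
-0.003232758284340241 [0.4499207  0.03871912 0.04220741] [ 1.27732349 -7.93656449 11.00327862]
```

{"name": "play_rows", "arguments": {
  "rows": [
    {"slide": [0,-0.003,-0.008],"delta_rot": [0,0,0],"fingers": -1},
    {"slide": [0,0,-0.01],"delta_rot": [0,0,0],"fingers": -1},
    {"slide": [0,0,-0.01],"delta_rot": [0,0,0],"fingers": -1},
    {"slide": [0,0,-0.01],"delta_rot": [0,0,0],"fingers": -1},
    {"slide": [0,0,-0.01],"delta_rot": [0,0,0],"fingers": -1}
  ]
}}

```text
time_s: 8.85
tcp_pos: [0.4502, 0.0401, 0.049]
eef_rot: [180.0, -0.1, 4.0]
contact_force: [3.9, -5.5, 3.5]
gripper_width: 0.0006
gripper_force: 3.5
```

{"name": "play_rows", "arguments": {
  "rows": [
    {"slide": [0,0,-0.01],"delta_rot": [0,0,0],"fingers": -1},
    {"slide": [0,0,-0.01],"delta_rot": [0,0,0],"fingers": -1},
    {"slide": [0,0,-0.01],"delta_rot": [0,0,0],"fingers": -1}
  ]
}}

```text
time_s: 9.22
tcp_pos: [0.4495, 0.04, 0.053]
eef_rot: [180.0, 0.0, 4.0]
contact_force: [0.7, -2.7, -1.5]
gripper_width: 0.0005
gripper_force: 1.4
```

{"name": "play_rows", "arguments": {
  "rows": [
    {"slide": [0,0.012,0],"delta_rot": [0,0,0],"fingers": -1},
    {"slide": [0,0.012,0],"delta_rot": [0,0,0],"fingers": -1}
  ]
}}

```text
time_s: 9.48
tcp_pos: [0.4495, 0.0366, 0.053]
eef_rot: [-180.0, 0.0, 4.0]
contact_force: [-0.9, -0.5, 0.2]
gripper_width: 0.0002
gripper_force: 0.0
```

```bash
python3 bar2.py
```

```text
rest 197 318.7956989247312 93.0
rest 198 318.8953488372093 86.0
rest 199 319.0352941176471 85.0
rest 200 319.21590909090907 88.0
now 197 311.72131147540983 61.0
now 198 311.822695035461 141.0
now 199 311.7832167832168 143.0
now 200 311.79245283018867 53.0
-0.003232758284340241 [0.44951782 0.03643487 0.05300314] [ 0.226732   -2.22640301 -0.27611345]
```

The bar is seated at the left and the force is zero. I'll lift off and go to the eraser.

{"name": "play_rows", "arguments": {
  "rows": [
    {"slide": [0,0,-0.03],"delta_rot": [0,0,0],"fingers": -1},
    {"slide": [0,0,-0.15],"delta_rot": [0,0,0],"fingers": -1},
    {"slide": [0,0,-0.3],"delta_rot": [0,0,0],"fingers": -1},
    {"slide": [0,0,-0.3],"delta_rot": [0,0,0],"fingers": -1},
    {"slide": [0,0,-0.2],"delta_rot": [0,0,0],"fingers": -1},
    {"slide": [0,-0.3,0],"delta_rot": [0,0,0],"fingers": 0.3},
    {"slide": [0,-0.33,0],"delta_rot": [0,0,0],"fingers": 0.3},
    {"slide": [0,-0.33,0],"delta_rot": [0,0,0],"fingers": 0.3}
  ]
}}

```text
time_s: 10.52
tcp_pos: [0.4393, 0.1816, 0.2008]
eef_rot: [-180.0, -0.0, 4.0]
contact_force: [-0.1, 0.2, 0.4]
gripper_width: 0.0249
gripper_force: 0.0
```

{"name": "play_rows", "arguments": {
  "rows": [
    {"slide": [0,-0.33,0],"delta_rot": [0,0,0],"fingers": 0.3},
    {"slide": [0,-0.3,0],"delta_rot": [0,0,0],"fingers": 0.3},
    {"slide": [0,0,0],"delta_rot": [0,0,-0.82],"fingers": 0.3},
    {"slide": [0,0,0],"delta_rot": [0,0,-0.82],"fingers": 0.3},
    {"slide": [0,0,0],"delta_rot": [0,0,-0.82],"fingers": 0.3},
    {"slide": [0,0,0],"delta_rot": [0,0,-0.82],"fingers": 0.3},
    {"slide": [0,0,0],"delta_rot": [0,0,0],"fingers": 0.3},
    {"slide": [0,0,0],"delta_rot": [0,0,0],"fingers": 0.3}
  ]
}}

```text
time_s: 11.52
tcp_pos: [0.433, 0.2744, 0.2003]
eef_rot: [-180.0, -0.0, 19.0]
contact_force: [0.4, 0.3, -0.0]
gripper_width: 0.0569
gripper_force: 0.0
```

```bash
python3 - <<'E'
from h import *
from scipy.spatial.transform import Rotation as Ro
s=r.get_state(); c=shot('wrist','w1.png')
M=np.eye(4); M[:3,:3]=Ro.from_euler('xyz',s['eef_rot'],degrees=True).as_matrix(); M[:3,3]=s['tcp_pos']
T=M@np.array(c['T_tool_cam']); c['R']=T[:3,:3].T; c['t']=-T[:3,:3].T@T[:3,3]
print(s['tcp_pos'],s['eef_rot'],s['gripper_width'])
u,v=proj(c,[.433,.2745,.0065]);print('expected px',u,v)
h=cv2.cvtColor(c['image'],cv2.COLOR_BGR2HSV)
m=((h[...,0]>105)&(h[...,0]<130)&(h[...,1]>90)|(h[...,2]>150)&(h[...,1]<50)).astype('uint8')
m=cv2.morphologyEx(m,cv2.MORPH_CLOSE,np.ones((7,7)))
k,l,st,ce=cv2.connectedComponentsWithStats(m)
for i in range(1,k):
    if st[i,4]>150 and abs(ce[i][0]-u)<100 and abs(ce[i][1]-v)<100:
        p=np.argwhere(l==i)[:,::-1].astype(float)
        W=cv2.minAreaRect(np.array([ray(c,*q,.012)[:2] for q in p],np.float32)); print(st[i],ce[i],W, cv2.boxPoints(W))
E
```

```text
[0.43296414 0.27443173 0.20030358] [-1.79993526e+02 -4.36930894e-03  1.89687359e+01] 0.05686571028135832
expected px 313.40885828062545 173.8595233339919
[305 154  22  42 850] [315.31058824 174.65411765] ((0.4339253008365631, 0.27251458168029785), (0.04287071153521538, 0.021453585475683212), 18.54869270324707) [[0.41019112 0.27586535]
 [0.41701573 0.2555262 ]
 [0.45765948 0.26916382]
 [0.45083487 0.28950295]]
[ 202  246   44   47 1298] [222.3174114  269.69183359] ((0.29886746406555176, 0.3365715742111206), (0.03326921910047531, 0.07258845120668411), 81.83892059326172) [[0.2605794  0.32525763]
 [0.33243275 0.31495324]
 [0.33715552 0.34788552]
 [0.26530218 0.3581899 ]]
[ 382  246   45   47 1296] [405.61188272 269.70061728] ((0.3660953640937805, 0.1420804113149643), (0.07304145395755768, 0.03325847536325455), 46.150611877441406) [[0.32880268 0.12726316]
 [0.35278746 0.10422284]
 [0.40338805 0.15689766]
 [0.37940326 0.17993799]]
```

View pics/w1.png

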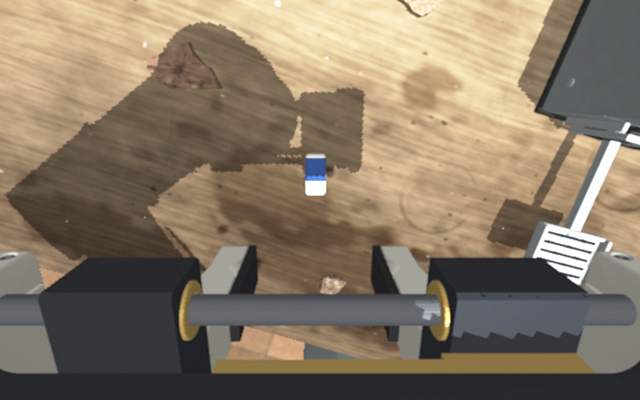

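The wrist picture shows the eraser upright at (315,175), aligned with the gripper. It measures 43 x 21 mm at (0.434, 0.2725), as it should. The pan is at the right of the picture, still latched.

{"name": "play_rows", "arguments": {
  "rows": [
    {"slide": [0.003,0.0125,0.33],"delta_rot": [0,0,0],"fingers": 0.3},
    {"slide": [0,0,0.33],"delta_rot": [0,0,0],"fingers": 0.3},
    {"slide": [0,0,0.33],"delta_rot": [0,0,0],"fingers": 0.3},
    {"slide": [0,0,0.2],"delta_rot": [0,0,0],"fingers": 0.3},
    {"slide": [0,0,0.08],"delta_rot": [0,0,0],"fingers": 0.3},
    {"slide": [0,0,0.03],"delta_rot": [0,0,0],"fingers": 0.3},
    {"slide": [0,0,0],"delta_rot": [0,0,0],"fingers": -1},
    {"slide": [0,0,0],"delta_rot": [0,0,0],"fingers": -1}
  ],
  "squeeze": 8
}}

```text
time_s: 12.58
tcp_pos: [0.4346, 0.2735, 0.0063]
eef_rot: [-179.9, -0.1, 19.1]
contact_force: [-0.1, -0.1, -0.3]
gripper_width: 0.0422
gripper_force: 0.0
```

{"name": "play_rows", "arguments": {
  "rows": [
    {"slide": [0,0,0],"delta_rot": [0,0,0],"fingers": -1},
    {"slide": [0,0,0],"delta_rot": [0,0,0],"fingers": -1},
    {"slide": [0,0,0],"delta_rot": [0,0,0],"fingers": -1},
    {"slide": [0,0,0],"delta_rot": [0,0,0],"fingers": -1}
  ]
}}

```text
time_s: 13.08
tcp_pos: [0.4342, 0.273, 0.0056]
eef_rot: [-180.0, -0.0, 19.1]
contact_force: [-1.9, -0.5, 6.4]
gripper_width: 0.0212
gripper_force: 8.0
```

{"name": "play_rows", "arguments": {
  "rows": [
    {"slide": [0,0,-0.1],"delta_rot": [0,0,0],"fingers": -1},
    {"slide": [0,0,-0.4],"delta_rot": [0,0,0.82],"fingers": -1},
    {"slide": [0,0,-0.4],"delta_rot": [0,0,0.82],"fingers": -1},
    {"slide": [0,0,-0.4],"delta_rot": [0,0,0.82],"fingers": -1},
    {"slide": [0,0,-0.37],"delta_rot": [0,0,0.82],"fingers": -1}
  ]
}}

```text
time_s: 13.7
tcp_pos: [0.4338, 0.2724, 0.2591]
eef_rot: [-179.9, -0.1, 3.9]
contact_force: [0.5, 2.2, -0.7]
gripper_width: 0.0211
gripper_force: 8.0
```

{"name": "play_rows", "arguments": {
  "rows": [
    {"slide": [0.177,0.302,0],"delta_rot": [0,0,0],"fingers": -1},
    {"slide": [0.177,0.302,0],"delta_rot": [0,0,0],"fingers": -1},
    {"slide": [0.177,0.302,0],"delta_rot": [0,0,0],"fingers": -1},
    {"slide": [0.177,0.302,0],"delta_rot": [0,0,0],"fingers": -1},
    {"slide": [0.177,0.302,0],"delta_rot": [0,0,0],"fingers": -1},
    {"slide": [0.177,0.302,0],"delta_rot": [0,0,0],"fingers": -1},
    {"slide": [0,0,0],"delta_rot": [0,0,0],"fingers": -1}
  ]
}}

```text
time_s: 14.58
tcp_pos: [0.6128, 0.0098, 0.2556]
eef_rot: [180.0, 0.1, 3.8]
contact_force: [-0.5, 0.3, -0.7]
gripper_width: 0.0213
gripper_force: 8.0
```

{"name": "play_rows", "arguments": {
  "rows": [
    {"slide": [0,0,0],"delta_rot": [0,0.873,0],"fingers": -1},
    {"slide": [0,0,0],"delta_rot": [0,0.873,0],"fingers": -1},
    {"slide": [0,0,0],"delta_rot": [0,0.873,0],"fingers": -1},
    {"slide": [0,0,0],"delta_rot": [0,0.873,0],"fingers": -1},
    {"slide": [0,0,0],"delta_rot": [0,0.873,0],"fingers": -1},
    {"slide": [0,0,0],"delta_rot": [0,0,0],"fingers": -1}
  ]
}}

```text
time_s: 15.32
tcp_pos: [0.6101, 0.0129, 0.2562]
eef_rot: [-180.0, -20.0, 4.1]
contact_force: [0.1, 0.4, 0.2]
gripper_width: 0.0214
gripper_force: 8.0
```

```bash
python3 - <<'E'
from h import *
t=r.capture('top')['image'][120:250,255:385]; d=r.capture('side')['image'][60:260,230:430]
cv2.imwrite('pics/c3.png',np.hstack([cv2.resize(a,(400,400),interpolation=cv2.INTER_CUBIC) for a in(t,d)]))
E
```

View pics/c3.png

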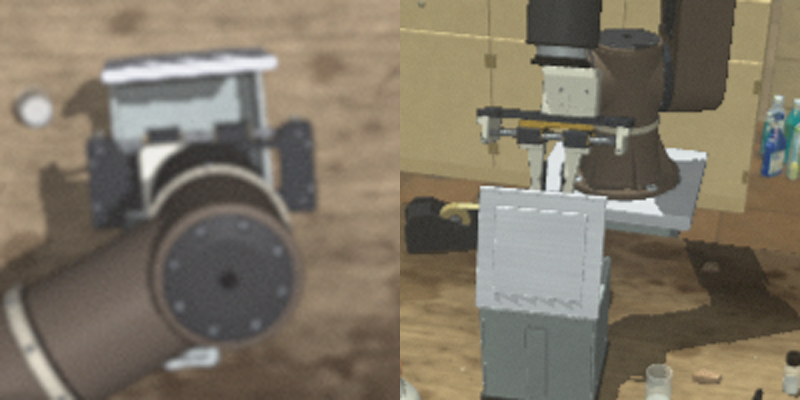

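The lid stands steeply open and the gripper is over the front half, clear of it. I'll lower and release.

{"name": "play_rows", "arguments": {
  "rows": [
    {"slide": [-0.08,0,0.22],"delta_rot": [0,0,0],"fingers": -1},
    {"slide": [-0.08,0,0.22],"delta_rot": [0,0,0],"fingers": -1},
    {"slide": [-0.07,0,0.19],"delta_rot": [0,0,0],"fingers": -1},
    {"slide": [0,0,0],"delta_rot": [0,0,0],"fingers": -1}
  ]
}}

```text
time_s: 15.92
tcp_pos: [0.611, 0.0123, 0.1527]
eef_rot: [179.9, -19.7, 4.0]
contact_force: [-1.1, -1.0, 0.5]
gripper_width: 0.0213
gripper_force: 8.0
```

{"name": "play_rows", "arguments": {
  "rows": [
    {"slide": [0,0,0],"delta_rot": [0,0,0],"fingers": -0.1},
    {"slide": [0,0,0],"delta_rot": [0,0,0],"fingers": -0.1},
    {"slide": [0,0,0],"delta_rot": [0,0,0],"fingers": -0.1},
    {"slide": [0,0,0],"delta_rot": [0,0,0],"fingers": -0.1},
    {"slide": [0,0,0],"delta_rot": [0,0,0],"fingers": -0.1},
    {"slide": [0.08,0,-0.22],"delta_rot": [0,0,0],"fingers": -0.1},
    {"slide": [0.08,0,-0.22],"delta_rot": [0,0,0],"fingers": -0.1},
    {"slide": [0.08,0,-0.22],"delta_rot": [0,0,0],"fingers": -0.1}
  ]
}}

```text
time_s: 16.92
tcp_pos: [0.6117, 0.0128, 0.2616]
eef_rot: [-180.0, -20.0, 4.0]
contact_force: [1.1, 0.8, 0.0]
gripper_width: 0.0394
gripper_force: 0.0
```

{"name": "play_rows", "arguments": {
  "rows": [
    {"slide": [0,0,0],"delta_rot": [0,-0.873,0],"fingers": -1},
    {"slide": [0,0,0],"delta_rot": [0,-0.873,0],"fingers": -1},
    {"slide": [0,0,0],"delta_rot": [0,-0.873,0],"fingers": -1},
    {"slide": [0,0,0],"delta_rot": [0,-0.873,0],"fingers": -1},
    {"slide": [0,0,0],"delta_rot": [0,-0.873,0],"fingers": -1},
    {"slide": [-0.3,0,0],"delta_rot": [0,0,0],"fingers": -1},
    {"slide": [-0.4,0,0],"delta_rot": [0,0,0],"fingers": -1},
    {"slide": [-0.3,0,0],"delta_rot": [0,0,0],"fingers": -1}
  ]
}}

```text
time_s: 17.92
tcp_pos: [0.4603, 0.0019, 0.2599]
eef_rot: [180.0, 0.1, 4.0]
contact_force: [0.1, 0.5, 1.1]
gripper_width: 0.0003
gripper_force: 0.0
```

```bash
python3 - <<'E'
from h import *
t=r.capture('top')['image'][120:220,265:365]; s=r.get_state();print(s['tcp_pos'],s['eef_rot'],s['gripper_width'])
d=r.capture('wrist')['image'];print(s['time_s'])
cv2.imwrite('pics/c4.png',np.hstack([cv2.resize(t,(350,350),interpolation=cv2.INTER_CUBIC),cv2.resize(d,(450,350))]))
E
```

```text
[0.45580759 0.00108859 0.26032228] [-1.79930138e+02  7.59369028e-02  3.95305703e+00] 0.0006244639762065589
17.975
```

View pics/c4.png

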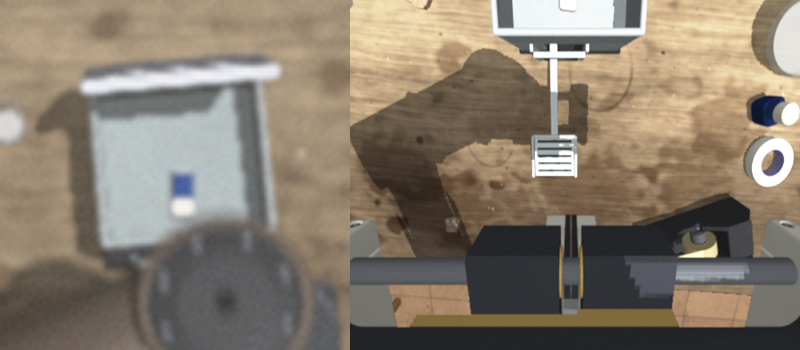

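The top view shows the eraser on the bin floor at about (182,195) with the lid still open. Next I'll press the pan again, now at the left.

{"name": "play_rows", "arguments": {
  "rows": [
    {"slide": [-0.03,-0.1,0.3],"delta_rot": [0,0,0],"fingers": -1},
    {"slide": [0,0,0.35],"delta_rot": [0,0,0],"fingers": -1},
    {"slide": [0,0,0.35],"delta_rot": [0,0,0],"fingers": -1},
    {"slide": [0,0,0.2],"delta_rot": [0,0,0],"fingers": -1},
    {"slide": [0,0,0.1],"delta_rot": [0,0,0],"fingers": -1},
    {"slide": [0,0,0],"delta_rot": [0,0,0],"fingers": -1}
  ]
}}

```text
time_s: 18.77
tcp_pos: [0.4562, 0.0167, 0.0644]
eef_rot: [179.9, 0.1, 4.0]
contact_force: [0.8, -0.0, 0.7]
gripper_width: 0.0006
gripper_force: 0.0
```

{"name": "play_rows", "arguments": {
  "rows": [
    {"slide": [-0.03,0,0.015],"delta_rot": [0,0,0],"fingers": -1},
    {"slide": [0,0,0.015],"delta_rot": [0,0,0],"fingers": -1},
    {"slide": [0,0,0.014],"delta_rot": [0,0,0],"fingers": -1},
    {"slide": [0,0,0.014],"delta_rot": [0,0,0],"fingers": -1},
    {"slide": [0,0,0.014],"delta_rot": [0,0,0],"fingers": -1},
    {"slide": [0,0,0.014],"delta_rot": [0,0,0],"fingers": -1},
    {"slide": [0,0,0.014],"delta_rot": [0,0,0],"fingers": -1},
    {"slide": [0,0,0.014],"delta_rot": [0,0,0],"fingers": -1}
  ]
}}

```text
time_s: 19.77
tcp_pos: [0.452, 0.0162, 0.0484]
eef_rot: [180.0, 0.0, 4.0]
contact_force: [-1.5, -3.3, 5.2]
gripper_width: 0.0008
gripper_force: 2.7
```

{"name": "play_rows", "arguments": {
  "rows": [
    {"slide": [0,0,0.012],"delta_rot": [0,0,0],"fingers": -1},
    {"slide": [0,0,0.012],"delta_rot": [0,0,0],"fingers": -1},
    {"slide": [0,0,0.008],"delta_rot": [0,0,0],"fingers": -1}
  ]
}}

```text
time_s: 20.15
tcp_pos: [0.4518, 0.0162, 0.0434]
eef_rot: [180.0, 0.1, 4.0]
contact_force: [-1.8, -3.1, 5.9]
gripper_width: 0.0004
gripper_force: 2.5
```

{"name": "play_rows", "arguments": {
  "rows": [
    {"slide": [0,0,0.006],"delta_rot": [0,0,0],"fingers": -1}
  ]
}}

```text
time_s: 20.27
tcp_pos: [0.4517, 0.0162, 0.0426]
eef_rot: [180.0, 0.1, 4.0]
contact_force: [-3.7, -3.1, 8.8]
gripper_width: 0.0004
gripper_force: 4.3
```

{"name": "play_rows", "arguments": {
  "rows": [
    {"slide": [0,0.01,0.002],"delta_rot": [0,0,0],"fingers": -1},
    {"slide": [0,0.02,0],"delta_rot": [0,0,0],"fingers": -1},
    {"slide": [0,0.02,0],"delta_rot": [0,0,0],"fingers": -1},
    {"slide": [0,0.02,0],"delta_rot": [0,0,0],"fingers": -1},
    {"slide": [0,0.02,0],"delta_rot": [0,0,0],"fingers": -1}
  ]
}}

```text
time_s: 20.9
tcp_pos: [0.4527, 0.0034, 0.0425]
eef_rot: [-180.0, 0.0, 4.0]
contact_force: [-4.9, 3.0, 9.7]
gripper_width: 0.0002
gripper_force: 4.5
```

{"name": "play_rows", "arguments": {
  "rows": [
    {"slide": [0,0.02,0],"delta_rot": [0,0,0],"fingers": -1},
    {"slide": [0,0.02,0],"delta_rot": [0,0,0],"fingers": -1},
    {"slide": [0,0.02,0],"delta_rot": [0,0,0],"fingers": -1}
  ]
}}

```text
time_s: 21.28
tcp_pos: [0.4535, -0.0054, 0.0425]
eef_rot: [-180.0, 0.0, 4.0]
contact_force: [-5.2, 3.7, 9.4]
gripper_width: 0.0002
gripper_force: 4.4
```

```bash
python3 bar2.py | tail -5
```

```text
now 197 318.05405405405406 111.0
now 198 318.3089430894309 123.0
now 199 318.50704225352115 142.0
now 200 318.5416666666667 120.0
-0.003232758284340241 [ 0.45348972 -0.00571486  0.04250975] [-4.652936    0.91991092  8.65157334]
```

{"name": "play_rows", "arguments": {
  "rows": [
    {"slide": [0,0.01,0],"delta_rot": [0,0,0],"fingers": -1},
    {"slide": [0,0.01,0],"delta_rot": [0,0,0],"fingers": -1},
    {"slide": [0,0,-0.01],"delta_rot": [0,0,0],"fingers": -1},
    {"slide": [0,0,-0.016],"delta_rot": [0,0,0],"fingers": -1},
    {"slide": [0,0,-0.016],"delta_rot": [0,0,0],"fingers": -1},
    {"slide": [0,0,-0.016],"delta_rot": [0,0,0],"fingers": -1}
  ]
}}

```text
time_s: 22.08
tcp_pos: [0.4549, -0.0084, 0.0515]
eef_rot: [-180.0, -0.1, 4.0]
contact_force: [1.8, 1.8, 3.3]
gripper_width: 0.0006
gripper_force: 1.7
```

{"name": "play_rows", "arguments": {
  "rows": [
    {"slide": [0,0,-0.016],"delta_rot": [0,0,0],"fingers": -1},
    {"slide": [0,0,-0.016],"delta_rot": [0,0,0],"fingers": -1},
    {"slide": [0,0,-0.016],"delta_rot": [0,0,0],"fingers": -1}
  ]
}}

```text
time_s: 22.45
tcp_pos: [0.4544, -0.0087, 0.0585]
eef_rot: [-180.0, -0.0, 4.0]
contact_force: [2.4, 1.4, 3.8]
gripper_width: 0.0005
gripper_force: 1.9
```

{"name": "play_rows", "arguments": {
  "rows": [
    {"slide": [0,0,-0.014],"delta_rot": [0,0,0],"fingers": -1},
    {"slide": [0,0,-0.014],"delta_rot": [0,0,0],"fingers": -1},
    {"slide": [0,0,-0.014],"delta_rot": [0,0,0],"fingers": -1},
    {"slide": [0,0,-0.014],"delta_rot": [0,0,0],"fingers": -1},
    {"slide": [0,0,-0.014],"delta_rot": [0,0,0],"fingers": -1},
    {"slide": [0,0,-0.014],"delta_rot": [0,0,0],"fingers": -1},
    {"slide": [0,0,-0.014],"delta_rot": [0,0,0],"fingers": -1},
    {"slide": [0,0,-0.014],"delta_rot": [0,0,0],"fingers": -1}
  ]
}}

```text
time_s: 23.45
tcp_pos: [0.4539, -0.0088, 0.0751]
eef_rot: [180.0, 0.0, 4.0]
contact_force: [3.0, 0.8, 3.4]
gripper_width: 0.0001
gripper_force: 2.0
```

{"name": "play_rows", "arguments": {
  "rows": [
    {"slide": [0,0,-0.014],"delta_rot": [0,0,0],"fingers": -1},
    {"slide": [0,0,-0.014],"delta_rot": [0,0,0],"fingers": -1},
    {"slide": [0,0,-0.014],"delta_rot": [0,0,0],"fingers": -1},
    {"slide": [0,0,-0.014],"delta_rot": [0,0,0],"fingers": -1},
    {"slide": [0,0,-0.014],"delta_rot": [0,0,0],"fingers": -1},
    {"slide": [0,0,-0.014],"delta_rot": [0,0,0],"fingers": -1},
    {"slide": [0,0,0],"delta_rot": [0,0,0],"fingers": -1}
  ]
}}

```text
time_s: 24.32
tcp_pos: [0.454, -0.0088, 0.0877]
eef_rot: [-180.0, -0.0, 4.0]
contact_force: [-0.0, 0.1, -0.5]
gripper_width: 0.0004
gripper_force: 0.0
```

Free of the pan. I'll lift clear and check.

{"name": "play_rows", "arguments": {
  "rows": [
    {"slide": [0,0,-0.1],"delta_rot": [0,0,0],"fingers": -1},
    {"slide": [0,0,-0.3],"delta_rot": [0,0,0],"fingers": -1},
    {"slide": [0,0,-0.3],"delta_rot": [0,0,0],"fingers": -1},
    {"slide": [0,-0.3,-0.2],"delta_rot": [0,0,0],"fingers": -1},
    {"slide": [0,-0.35,0],"delta_rot": [0,0,0],"fingers": -1},
    {"slide": [0,-0.35,0],"delta_rot": [0,0,0],"fingers": -1},
    {"slide": [0,-0.35,0],"delta_rot": [0,0,0],"fingers": -1},
    {"slide": [0,0,0],"delta_rot": [0,0,0],"fingers": -1}
  ]
}}

```text
time_s: 25.32
tcp_pos: [0.4395, 0.1961, 0.2223]
eef_rot: [180.0, 0.0, 4.2]
contact_force: [-0.5, -1.3, -0.1]
gripper_width: 0.0004
gripper_force: 0.0
```

```bash
python3 bar2.py; python3 - <<'E'
from h import *
t=r.capture('top')['image'][130:250,270:360]; d=r.capture('side')['image'][150:290,240:400]
cv2.imwrite('pics/c5.png',np.hstack([cv2.resize(t,(300,400),interpolation=cv2.INTER_CUBIC),cv2.resize(d,(457,400))]))
E
```

```text
rest 197 318.7956989247312 93.0
rest 198 318.8953488372093 86.0
rest 199 319.0352941176471 85.0
rest 200 319.21590909090907 88.0
now 197 318.78409090909093 88.0
now 198 318.9347826086956 92.0
now 199 319.1264367816092 87.0
now 200 319.3068181818182 88.0
-0.003232758284340241 [0.4393676  0.19452487 0.22221406] [-1.27127023 -1.2798156  -0.88486307]
```

View pics/c5.png

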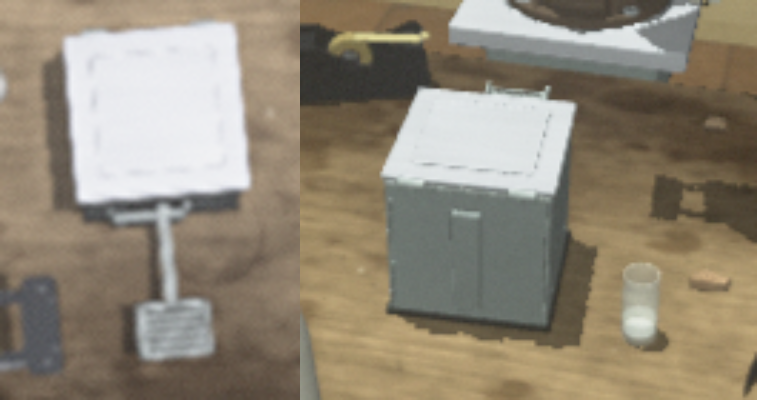

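The lid is shut and the bar is back at its rest pixels, so I'm handing in.

```bash
python3 -c "
from plant import r
print(r.close_job())"
```

```text
the job is handed in; nothing more can be done
None
```

The job is handed in: the eraser was dropped in with the lid latched open, and in the last pictures the lid is shut, the pedal is back at the right and fully up, and the arm is clear (about 25 s used; no verdict was shown).

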